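# Edge a steel sample plate out of its bed and lay it on the cold block

### The job

The flat steel sample plate lies sunk in its grey storage bed, level with the rim, where it cannot be gripped: press lightly on its top (some 5 to 10 N; never press it on the bed with more than 30 N, not even for an instant) and slide it out over the bed's open front, about a third of its length, so that it overhangs but stays lying flat. Then pinch the overhanging end by its two long edges, lift it off and lay it gently, flat, across the middle of the blue cold block, its long side at right angles to the block's long side. Leave the block and the other things where they are, and let go.

Things in the scene. Friction and masses are not known exactly. Their poses are not given: they have to be found in the camera images.
- plate_center (a point): Centre (half-way up) of the loose steel sample plate: 110 (its x) x 56 (its y) x 6 mm (its z, up), with rows of shallow round spots on top. It starts lying in the bed, x along the bed's x, its top level with the bed's walls, its front edge (-x) 7 to 11 mm behind the bed's open front.
- bed_front (a point): On the fixed grey storage bed: middle of the front edge of the deck on which the plate lies, 45 mm above the worktop. x points from the open front into the bed, y to its left, z up. Below and in front of this edge all is free down to the worktop.
- plate: The same plate; origin at the middle of its underside, axes as for plate_center. Its mass is about 0.2 to 0.35 kg. It slides in the bed with a friction coefficient of about 0.3; finger pads hold it better (0.6 or more). Plate and bed hardly yield (1 mm of press is over 30 N): come down on it at 5 mm/s or so.
- bed: The same bed, rigid, 130 mm long (x), 80 mm wide; origin under its centre on the worktop, 65 mm behind bed_front; same axes. Walls 10 mm thick and 6 mm above the deck stand at both sides (60 mm apart inside: 2 mm of play at each side of the plate) and at the rear (inner face 120 mm behind bed_front); the front is open.
- block_top (a point): Centre of the flat top of the loose blue cold block (tube cooling block), 62 (its x) x 96 (its y) x 34 mm high, 0.42 kg, standing on the worktop. The plate's long side (110 mm) has to lie along the block's x, so that it sticks out 24 mm on each side.
- cold_block: The same block; origin at the middle of its underside, axes as for block_top.
- pcr_rack: Bystander: pink tube rack, 83 x 125 x 25 mm, between bed and block.
- marker: Bystander: black-capped marker lying on the worktop, 11 x 137 x 13 mm.
- tape: Bystander: roll of white tape, 66 mm across, 19 mm high.
- timer: Bystander: white timer, 68 x 68 x 20 mm.
- brown_bottle: Bystander: small brown bottle with black cap, 45 mm across, 85 mm high.
- slide_tray: Bystander: black ribbed slide tray, 173 x 300 x 23 mm, far to the left.
Things that resemble listed ones, but are neither listed nor needed, are in the scene too. There is more than one size of the plate; the job needs the smallest.

How it is judged:
By the outcome, as a careful person would: the job done as asked, in the order asked, and still so for the second after the job is handed in, with the robot touching nothing.
It also fails if it takes over 72 s, if anything falls off the work surface, if the arm or the gripper's body presses on something with over 40 N, if the wrist force passes 120 N, or if a joint passes its speed limit or range.

### The arm

A 6-joint arm with a two-finger parallel gripper is mounted at the origin on a cart in front of the work surface, level with it; the furniture and walls round the work are solid. World frame = base frame: x ahead of the robot, y to its left, z up, the work surface at z = 0. Lengths are in m, angles in rad, forces in N, time in s.
With the tool pointing down it reaches from about 0.3 to 0.775 m from the base axis. Payload 14.6 kg.
Tool frame: the origin (TCP) lies at the very end of the fingers, on their centre line; the grasp point (between the pads) lies 19 mm behind it; z points along the fingers, y is the line along which they close (so a half turn about z gives the same grasp; the last joint's range is limited). The gripper opens to 94 mm and grips with 3 to 60 N. Pads are 16 mm wide; open, the fingers measure 119 mm over their backs; the gripper's body (75 mm by 177 mm) begins 78 mm behind the grasp point.
Start: joints at [1.187, 0.3, 1.521, -0, 1.321, -0.067], TCP at [0.171, 0.523, 0.205] pointing down, gripper open.
Joint ranges: [-3.03, 3.03], [-0.79, 2.21], [0.23, 2.52], [-1.04, 4.18], [0, 3.07], [-2.55, 2.55]. Speed limits (rad/s): [2.22, 2.22, 2.57, 3.14, 3.14, 3.14].

### API

Orientations are given as [roll, pitch, yaw] about the fixed x, y, z axes, in that order (R = Rz(yaw) Ry(pitch) Rx(roll)).
In Python, from station import ctrl gives the robot as it stands.
- The arm moves only by the shell command python3 -m pendant 'ROWS' [OPENING] [FORCE]. ROWS is JSON, a list of rows, each a list of 2 entries, a list of its own where there are three numbers: the shift along the world's x, y, z in cm, then the turn about the world's z in rad. A call has 1 to 20 rows; each row shifts and turns the commanded pose from where the row before left it; what a row does not reach is not made up. A row lasts 1/12 s, in which the tool goes at most 41.7 mm and 7.16 degrees, less where a joint would pass 70% of its speed; a pose out of reach is approached as far as the arm can. A call is refused whole if a number of a shift passes 4.17 or a number of a turn 0.125, either way. A call with a gripper value outside its range is refused whole. OPENING is the opening, from 0 (shut) to 1 (fully open), set as the call begins (- or left out, the last holds). The fingers move at their own pace and stop on an object; FORCE is the grip in N (left out, the last holds). Time passes only in rows, so rows that do not move let the fingers close. It gives the time, the measured TCP pose, the force, the opening and the grip force at its end, in the units of the state.
- ctrl.get_obs(): the state, without advancing time (a new reading comes with each control period).
- ctrl.camera(name): name is "side" or "top"; returns a dict with "color" (480x640x3 uint8, red, green, blue), "intrinsics" (3x3 intrinsics, pixels), "k1" (the pictures are not rectified: a ray, as slopes to the right and down, at radius r is drawn at 1 + k1 r^2 times it, then the intrinsics apply), "camera_from_world" (4x4, takes a point from world to camera coordinates). Camera axes: x right, y down, z forward; pixel columns grow to the right and rows downward; lengths in m; the calibration is good to about 2 mm. A picture is of the moment at which its call begins. There is no depth.
- ctrl.hand_in(): hands the job in; it is judged then, once.
The state is a dict: "time_s": time; "qpos": joint angles; "joint_vel": joint speeds; "tau": joint torques, N m; "ee_pos": TCP position; "eef_rot": TCP orientation; "force": force on the tool from outside, world axes, zero at the start; "moment": the same for the moment, N m; "grip_width": finger opening in m; "grip_force": force on a finger pad.
Only numpy, scipy, OpenCV 4.12 (cv2) and the standard library are available. Lean on these libraries where they do the work, as an engineer would, in place of code of your own. Each camera call takes 0.05 s, during which the arm holds its last target. There are 200 camera calls.

## Working session

There is one attempt and no reset: what is moved stays moved. The work goes in short steps, Python scripts to look and compute and a shell command to move; the robot and the scene stay as the last step left them, time stands still between calls to the robot, and variables do not carry over. Pictures are saved under pics/ and viewed, at most 10 in all, crops included, and the job is handed in when it is done.

```bash
mkdir -p pics; cat > h.py <<'E'
import numpy as np, cv2
from station import ctrl
def cam(n):
    return ctrl.camera(n)
def ray(c,uv):
    K=np.array(c["intrinsics"]);T=np.array(c["camera_from_world"])
    d=np.array([c["k1"],0,0,0],float)
    p=cv2.undistortPoints(np.array(uv,float).reshape(-1,1,2),K,d).reshape(-1,2)
    R=T[:3,:3];o=-R.T@T[:3,3]
    return o,np.c_[p,np.ones(len(p))]@R
def plane(c,uv,z):
    o,d=ray(c,uv); return o+d*((z-o[2])/d[:,2])[:,None]
def proj(c,P):
    T=np.array(c["camera_from_world"]);r=cv2.Rodrigues(T[:3,:3])[0]
    return cv2.projectPoints(np.array(P,float).reshape(-1,1,3),r,T[:3,3],np.array(c["intrinsics"]),np.array([c["k1"],0,0,0],float))[0].reshape(-1,2)
E
python3 - <<'E'
from h import *
for n in("top","side"):
    c=cam(n);cv2.imwrite(f"pics/{n}0.png",c["color"][:,:,::-1])
    o,_=ray(c,[[320,240]]);print(n,o,plane(c,[[320,240]],0),c["intrinsics"][0],c["k1"])
o=ctrl.get_obs();print(o["time_s"],o["ee_pos"],o["eef_rot"],o["force"],o["grip_width"])
E
```

```text
top [0.37344149 0.10688666 1.43236318] [[0.62075373 0.0726622  0.        ]] [482.84338134   0.         313.84310123] -0.0952924200277714
side [0.85735116 1.36706918 0.94563144] [[0.58981989 0.02223656 0.        ]] [515.97771866   0.         316.01093995] 0.00938706551527459
0.1 [0.17124055 0.52241082 0.2049464 ] [-3.14055171e+00 -9.50413920e-05  2.82481236e+00] [ 0.12337965 -0.38044304 -0.33009137] 0.09402340803005066
```

View pics/top0.png

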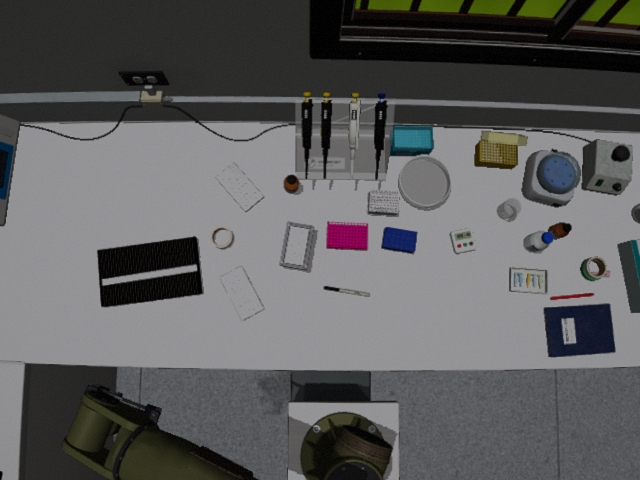

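View pics/side0.png

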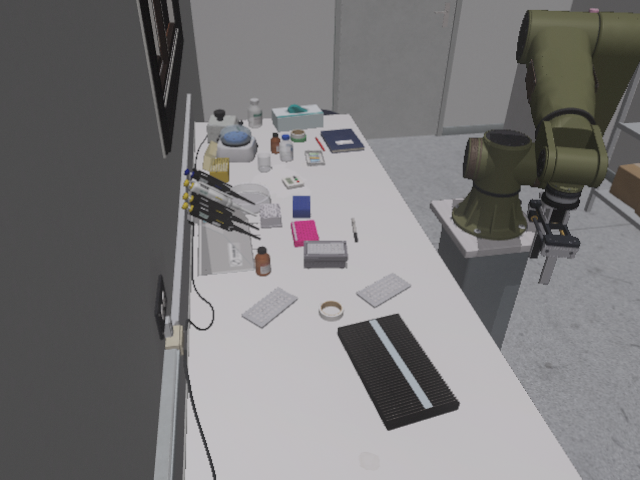

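The top view has +x up and −y to the right. It shows the grey bed with its plate at about (297,246), the pink rack at (347,236), the blue block at (400,240), and larger decoy plates at (240,186) and (242,292). I'll zoom in on the bed and block.

```bash
python3 - <<'E'
from h import *
a=cv2.imread("pics/top0.png")[205:275,265:430]; b=cv2.imread("pics/side0.png")[190:275,270:380]
a=cv2.resize(a,None,fx=4.8,fy=4.8,interpolation=cv2.INTER_CUBIC)
b=cv2.resize(b[:, :],None,fx=2.9,fy=2.9,interpolation=cv2.INTER_CUBIC)
o=np.zeros((a.shape[0]+b.shape[0],max(a.shape[1],b.shape[1]),3),np.uint8)
o[:a.shape[0],:a.shape[1]]=a;o[a.shape[0]:,:b.shape[1]]=b
print(o.shape,a.shape)
o=np.clip(o*1.0,0,255).astype(np.uint8);cv2.imwrite("pics/z0.png",o)
# block top by colour
c=cam("top");h=cv2.cvtColor(c["color"],cv2.COLOR_RGB2HSV)
m=cv2.inRange(h,(110,120,40),(130,255,255));m[:, :370]=0;m[:,430:]=0;m[:215]=0;m[265:]=0
ct=max(cv2.findContours(m,0,2)[0],key=cv2.contourArea);r=cv2.minAreaRect(ct);print(r)
P=plane(c,cv2.boxPoints(r),.034);print(P)
print(np.linalg.norm(np.diff(P,axis=0),axis=1),P.mean(0))
E
```

```text
(582, 792, 3) (336, 792, 3)
((399.3243408203125, 239.05406188964844), (32.55099868774414, 20.385475158691406), 9.462322235107422)
[[ 0.59777501 -0.10800628  0.034     ]
 [ 0.65827063 -0.11890969  0.034     ]
 [ 0.64329801 -0.21465007  0.034     ]
 [ 0.58284568 -0.20300061  0.034     ]]
[0.06147036 0.09690407 0.06156455] [ 0.62054733 -0.16114166  0.034     ]
```

View pics/z0.png

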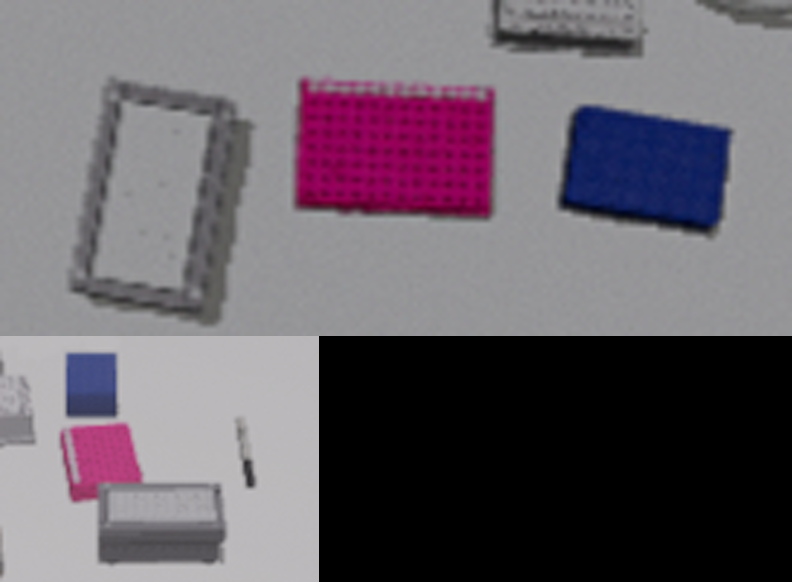

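The block fits its size: 61.5 x 97 mm, centre (0.6205, −0.161). Which end of the bed is open is still unclear, so I'll zoom harder on averaged frames.

```bash
python3 - <<'E'
from h import *
S=[]
for n in("top","side"):
    f=[cam(n) for _ in range(6)];S.append(np.mean([c["color"] for c in f],0)[:,:,::-1]);np.save(n+"avg.npy",S[-1])
a=S[0][216:276,276:320];b=S[1][234:272,298:354]
st=lambda i:np.clip((i-i.min())*255/(np.percentile(i,99.5)-i.min()),0,255).astype(np.uint8)
a=cv2.resize(st(a),None,fx=9,fy=9,interpolation=cv2.INTER_CUBIC);b=cv2.resize(st(b),None,fx=7,fy=7,interpolation=cv2.INTER_CUBIC)
o=np.zeros((540,800,3),np.uint8);o[:a.shape[0],:a.shape[1]]=a;o[:b.shape[0],400:400+b.shape[1]]=b
cv2.imwrite("pics/z1.png",o)
E
```

```text
(no output)
```

View pics/z1.png

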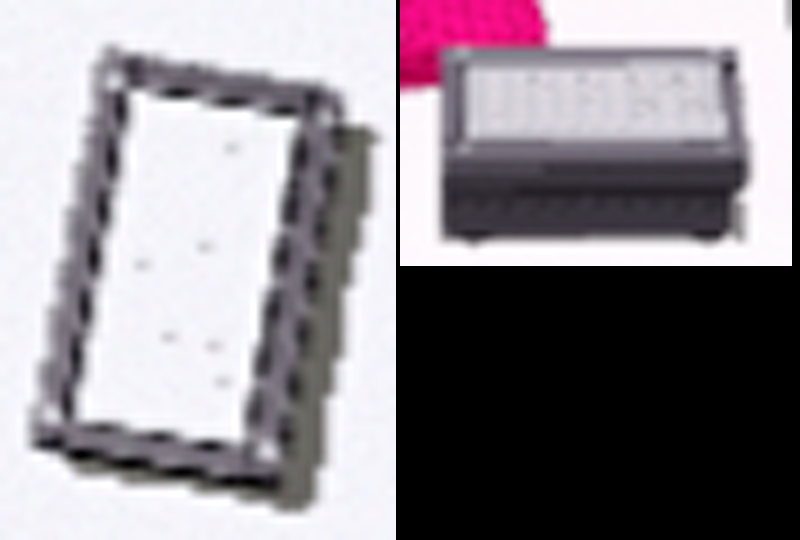

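```bash
python3 - <<'E'
from h import *
t=np.load("topavg.npy").astype(np.uint8);c=cam("top");s=cam("side");sa=np.load("sideavg.npy")
g=cv2.cvtColor(t,cv2.COLOR_BGR2GRAY)
roi=np.zeros_like(g);roi[216:276,276:320]=1
# plate: bright area within the bed
b=np.percentile(g[roi>0],[5,25,50,75,95]);print(b)
m=((g<130)&(roi>0)).astype(np.uint8)
cs,h=cv2.findContours(m,cv2.RETR_CCOMP,2)
for k,ct in enumerate(cs):
    A=cv2.contourArea(ct)
    if A<150: continue
    r=cv2.minAreaRect(ct);P=plane(c,cv2.boxPoints(r),.051)
    print(h[0][k][3],A,r,"\n",P.round(4),np.linalg.norm(np.diff(P,axis=0),axis=1),P.mean(0))
E
```

```text
[ 84.   105.75 148.   149.   150.  ]
-1 1423.5 ((298.1137390136719, 246.66319274902344), (32.52126693725586, 47.18220520019531), 10.124671936035156) 
 [[0.5317 0.1942 0.051 ]
 [0.6684 0.173  0.051 ]
 [0.6525 0.0792 0.051 ]
 [0.5162 0.102  0.051 ]] [0.13834205 0.09506917 0.13810849] [0.5921993  0.13707931 0.051     ]
0 714.5 ((296.24072265625, 245.40354919433594), (19.913089752197266, 38.77275848388672), 9.7824068069458) 
 [[0.5441 0.1795 0.051 ]
 [0.6565 0.1626 0.051 ]
 [0.6471 0.1052 0.051 ]
 [0.5349 0.1229 0.051 ]] [0.11371799 0.05814704 0.11360084] [0.59564741 0.14256259 0.051     ]
```

The bed's overhang on the right in the side view puts the open front on the robot side (−x). The plate measures about 110 x 55 mm, centre (0.5956, 0.1426), yaw −8.9°, which fits. Next I'll move above it, slightly behind its centre, with the fingers shut.

```bash
python3 -m pendant '[[[2.16,-1.9,-0.5],0.008],[[2.16,-1.9,-0.5],0.008],[[2.16,-1.9,-0.5],0.008],[[2.16,-1.9,-0.5],0.008],[[2.16,-1.9,-0.5],0.008],[[2.16,-1.9,-0.5],0.008],[[2.16,-1.9,-0.5],0.008],[[2.16,-1.9,-0.5],0.008],[[2.16,-1.9,-0.5],0.008],[[2.16,-1.9,-0.5],0.008],[[2.16,-1.9,-0.5],0.008],[[2.16,-1.9,-0.5],0.008],[[2.16,-1.9,-0.5],0.008],[[2.16,-1.9,-0.5],0.008],[[2.16,-1.9,-0.5],0.008],[[2.16,-1.9,-0.5],0.008],[[2.16,-1.9,-0.5],0.008],[[2.16,-1.9,-0.5],0.008],[[2.16,-1.9,-0.5],0.008],[[2.16,-1.9,-0.5],0.008]]' 0 20
```

```text
time_s: 2.52
ee_pos: [0.6043, 0.1415, 0.1052]
eef_rot: [3.142, 0.0, 2.985]
force: [0.2, 0.5, -0.4]
grip_width: 0.0005
grip_force: 0.0
```

```bash
python3 -m pendant '[[[0,0,-1],0],[[0,0,-1],0],[[0,0,-1],0],[[0,0,-0.5],0],[[0,0,0],0],[[0,0,0],0]]'
```

```text
time_s: 3.02
ee_pos: [0.603, 0.1433, 0.0705]
eef_rot: [-3.142, -0.0, 2.986]
force: [0.4, -0.8, -0.1]
grip_width: 0.0008
grip_force: 0.0
```

```bash
python3 -m pendant '[[[0,0,-0.3],0],[[0,0,-0.3],0],[[0,0,-0.3],0],[[0,0,-0.3],0],[[0,0,-0.2],0],[[0,0,-0.1],0],[[0,0,0],0],[[0,0,0],0]]'; python3 -m pendant '[[[0,0,-0.04],0],[[0,0,-0.04],0]]'; python3 -m pendant '[[[0,0,-0.04],0]]'
```

```text
time_s: 3.68
ee_pos: [0.6034, 0.1426, 0.0555]
eef_rot: [-3.142, -0.0, 2.985]
force: [0.1, -0.3, 0.8]
grip_width: 0.0003
grip_force: 0.0
time_s: 3.85
ee_pos: [0.6034, 0.1426, 0.0548]
eef_rot: [3.142, 0.0, 2.985]
force: [0.2, 0.1, -0.2]
grip_width: 0.0009
grip_force: 0.0
time_s: 3.93
ee_pos: [0.6034, 0.1426, 0.0543]
eef_rot: [3.142, 0.0, 2.985]
force: [0.2, 0.3, 0.8]
grip_width: 0.0004
grip_force: 0.0
```

```bash
python3 -m pendant '[[[0,0,-0.04],0],[[0,0,-0.04],0],[[0,0,-0.04],0]]' | sed -n '1,4p;2q'; python3 -m pendant '[[[0,0,-0.03],0],[[0,0,-0.03],0]]'|grep -E 'ee_pos|force:'
```

```text
time_s: 4.18
ee_pos: [0.6033, 0.1426, 0.053]
ee_pos: [0.6033, 0.1426, 0.0524]
force: [0.9, 0.0, -0.5]
grip_force: 0.0
```

```bash
python3 -m pendant '[[[0,0,-0.03],0],[[0,0,0],0]]'|grep -E 'ee_pos|force:'
```

```text
ee_pos: [0.6033, 0.1426, 0.0521]
force: [0.4, -0.3, -0.7]
grip_force: 0.0
```

```bash
python3 -m pendant '[[[0,0,-0.02],0],[[0,0,0],0]]'|grep -E 'ee_pos|force:'
```

```text
ee_pos: [0.6033, 0.1426, 0.0519]
force: [0.7, 0.3, 0.4]
grip_force: 0.0
```

```bash
python3 -m pendant '[[[0,0,-0.02],0],[[0,0,-0.02],0],[[0,0,0],0]]'|grep -E 'ee_pos|force:'
```

```text
ee_pos: [0.6033, 0.1426, 0.0515]
force: [0.5, 0.1, -0.2]
grip_force: 0.0
```

```bash
python3 -m pendant '[[[0,0,-0.02],0],[[0,0,0],0]]'|grep -E 'ee_pos|force:'
```

```text
ee_pos: [0.6034, 0.1426, 0.0514]
force: [0.3, -0.3, 0.0]
grip_force: 0.0
```

```bash
python3 -m pendant '[[[0,0,-0.02],0],[[0,0,0],0]]'|grep -E 'ee_pos|force:'
```

```text
ee_pos: [0.6034, 0.1426, 0.0514]
force: [-0.8, 0.2, 2.5]
grip_force: 1.3
```

```bash
python3 -m pendant '[[[0,0,-0.02],0],[[0,0,0],0]]'|grep -E 'ee_pos|force:'
```

```text
ee_pos: [0.6034, 0.1426, 0.0513]
force: [-1.9, -0.2, 5.4]
grip_force: 2.5
```

```bash
python3 -m pendant '[[[0,0,-0.02],0],[[-0.05,0.008,0],0],[[-0.1,0.016,0],0],[[-0.15,0.023,0],0],[[-0.2,0.031,0],0],[[-0.2,0.031,0],0]]'|grep -E 'ee_pos|force:'
```

```text
ee_pos: [0.5968, 0.1437, 0.0513]
force: [2.6, -0.4, 6.1]
grip_force: 2.8
```

```bash
python3 -m pendant '[[[-0.2,0.031,-0.01],0],[[-0.2,0.031,0],0],[[-0.2,0.031,0],0],[[-0.2,0.031,0],0],[[-0.2,0.031,0],0],[[-0.2,0.031,0],0]]'|grep -E 'ee_pos|force:'
python3 - <<'E'
from h import *
np.save("a.npy",0)
c=cam("side");cv2.imwrite("pics/s1.png",cv2.resize(c["color"][215:275,290:360,::-1],None,fx=8,fy=8,interpolation=cv2.INTER_CUBIC))
E
```

```text
ee_pos: [0.5849, 0.1457, 0.0513]
force: [2.9, -0.5, 5.8]
grip_force: 3.0
```

View pics/s1.png

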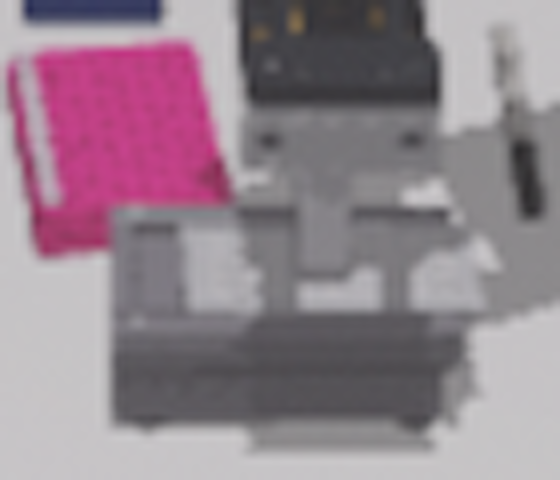

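The plate is following the fingers: a rear gap has opened at (155,260) and its front sticks out at (490,270). I'll continue about 27 mm.

```bash
python3 -m pendant '[[[-0.2,0.031,0],0],[[-0.2,0.031,0],0],[[-0.2,0.031,0],0],[[-0.2,0.031,0],0],[[-0.2,0.031,0],0],[[-0.2,0.031,0],0],[[-0.2,0.031,0],0]]'|grep -E 'ee_pos|force:'
```

```text
ee_pos: [0.5709, 0.1478, 0.0513]
force: [3.2, 0.4, 6.9]
grip_force: 3.0
```

```bash
python3 -m pendant '[[[-0.2,0.031,0],0],[[-0.2,0.031,0],0],[[-0.2,0.031,0],0],[[-0.2,0.031,0],0],[[-0.2,0.031,0],0],[[-0.15,0.023,0],0],[[-0.1,0.016,0],0],[[0,0,0],0]]'|grep -E 'ee_pos|force:'
```

```text
ee_pos: [0.5583, 0.1498, 0.0513]
force: [1.3, -0.4, 6.9]
grip_force: 3.5
```

```bash
python3 -m pendant '[[[0,0,0.05],0],[[0,0,0.2],0],[[0,0,1],0],[[0,0,2],0],[[0,0,2],0],[[-2,0,2],0],[[-3,0,1],0],[[-3,0,0],0],[[-3,0,0],0],[[-3,0.4,0],0],[[-2.5,0.4,0],0],[[0,0,0],0],[[0,0,0],0]]' 1
python3 - <<'E'
from h import *
F=[cam("top") for _ in range(4)];c=F[0];t=np.mean([f["color"] for f in F],0).astype(np.uint8)
cv2.imwrite("pics/t2.png",cv2.resize(t[210:300,260:360,::-1],None,fx=6,fy=6,interpolation=cv2.INTER_CUBIC))
print(proj(c,[[.5505,.1498,.051],[.509,.1563,.048]]))
E
```

```text
time_s: 8.82
ee_pos: [0.3924, 0.1579, 0.134]
eef_rot: [3.141, 0.001, 2.986]
force: [0.1, 0.6, 0.2]
grip_width: 0.0837
grip_force: 0.0
[[293.49915657 260.71388931]
 [291.03216767 275.15332814]]
```

View pics/t2.png

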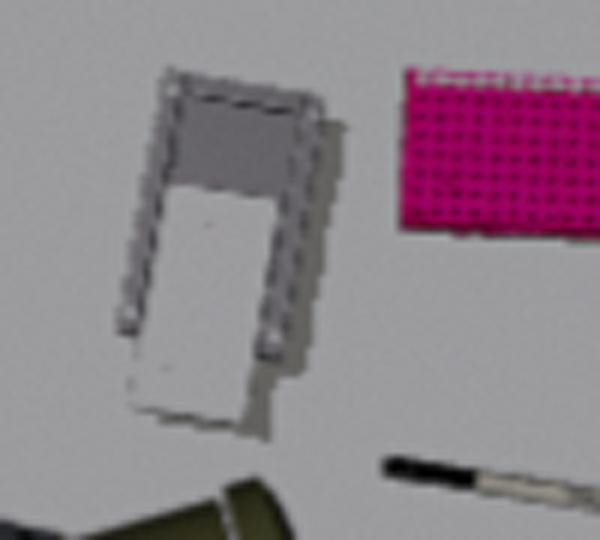

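```bash
python3 - <<'E'
from h import *
c=cam("top")
q=np.array([[130,406],[242,424],[280,197],[168,182],[125,332],[268,358]])/6+[260,210]-.4
P=plane(c,q,.051);print(P.round(4));print(np.linalg.norm(np.diff(P[:4],axis=0),axis=1),P[:4].mean(0),(P[0]+P[1])/2,(P[4]+P[5])/2)
d=(P[2]+P[3]-P[0]-P[1]);print(np.degrees(np.arctan2(d[1],d[0])))
E
```

```text
[[0.5023 0.1841 0.051 ]
 [0.4943 0.1305 0.051 ]
 [0.6043 0.1137 0.051 ]
 [0.611  0.1679 0.051 ]
 [0.5378 0.1872 0.051 ]
 [0.5261 0.1185 0.051 ]]
[0.05418937 0.11128708 0.05467432] [0.55299869 0.14903166 0.051     ] [0.49831151 0.15726823 0.051     ] [0.53196418 0.15282587 0.051     ]
-8.565076879786876
```

```bash
python3 -m pendant '[[[2,0,0],0],[[2,0,0],0],[[2,0,0],0],[[2,-0.1,0],0],[[2,-0.1,0],0],[[1.7,0,0],0],[[0,0,-1],0],[[0,0,-1.5],0],[[0,0,-1.5],0],[[0,0,-1],0],[[0,0,0],0],[[0,0,0],0]]' 1
python3 -m pendant '[[[0,0,-1],0],[[0,0,-1],0],[[0,0,-1],0],[[0,0,-1],0],[[0,0,-1],0],[[0,0,-0.5],0],[[0,0,0],0],[[0,0,0],0],[[0,0,0],0]]'
```

```text
time_s: 10.07
ee_pos: [0.5095, 0.1556, 0.0829]
eef_rot: [-3.141, -0.001, 2.985]
force: [-0.1, 0.4, 0.0]
grip_width: 0.0939
grip_force: 0.0
time_s: 10.82
ee_pos: [0.5101, 0.1557, 0.0285]
eef_rot: [3.141, 0.001, 2.985]
force: [0.2, 0.4, 0.8]
grip_width: 0.094
grip_force: 0.0
```

```bash
python3 -m pendant '[[[0,0,0],0],[[0,0,0],0],[[0,0,0],0],[[0,0,0],0],[[0,0,0],0],[[0,0,0],0],[[0,0,0],0],[[0,0,0],0],[[0,0,0],0],[[0,0,0],0]]' 0.5 55
python3 -m pendant '[[[0,0,0],0],[[0,0,0],0],[[0,0,0],0],[[0,0,0],0],[[0,0,0],0],[[0,0,0],0]]' 0.5 55
```

```text
time_s: 11.65
ee_pos: [0.5098, 0.1557, 0.0282]
eef_rot: [3.142, 0.0, 2.985]
force: [-0.8, 0.2, 0.7]
grip_width: 0.055
grip_force: 55.0
time_s: 12.15
ee_pos: [0.5098, 0.1557, 0.0282]
eef_rot: [-3.142, -0.0, 2.985]
force: [-0.6, 0.4, 1.5]
grip_width: 0.0552
grip_force: 55.0
```

```bash
python3 -m pendant '[[[0,0,0.05],0],[[0,0,0.1],0],[[0,0,0.2],0],[[0,0,0.3],0],[[0,0,0.4],0],[[0,0,0.5],0],[[0,0,0.6],0],[[0,0,0.6],0],[[0,0,0.6],0],[[0,0,0.6],0],[[0,0,0.6],0],[[0,0,0.6],0],[[0,0,0.5],0],[[0,0,0.4],0],[[0,0,0.3],0],[[0,0,0.2],0],[[0,0,0],0],[[0,0,0],0]]'
python3 - <<'E'
from h import *
c=cam("side");print(ctrl.get_obs()["moment"])
cv2.imwrite("pics/s3.png",cv2.resize(c["color"][170:280,280:400,::-1],None,fx=5,fy=5,interpolation=cv2.INTER_CUBIC))
E
```

```text
time_s: 13.65
ee_pos: [0.5097, 0.1557, 0.0935]
eef_rot: [-3.141, -0.0, 2.985]
force: [0.3, -0.2, -3.5]
grip_width: 0.0551
grip_force: 55.0
[0.04313502 0.13480197 0.04024774]
```

View pics/s3.png

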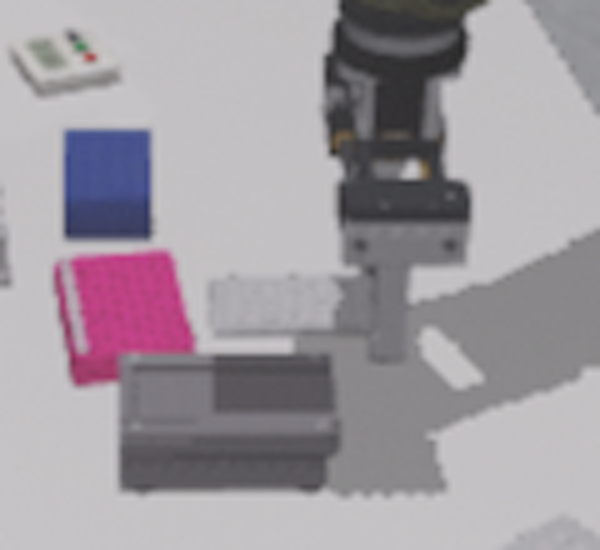

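The plate is held level and clear of the bed, with its lower edge running from (210,333) to (365,330). Before transport I'll refine the block pose by separating the top face from the side faces, and measure the plate's offset in the hand.

```bash
python3 - <<'E'
from h import *
F=[cam("top") for _ in range(4)];c=F[0];t=np.mean([f["color"] for f in F],0).astype(np.uint8)
h=cv2.cvtColor(t,cv2.COLOR_RGB2HSV);S=h[...,1].astype(int);V=h[...,2].astype(int)
print(V[220:258:1,399]);print(V[240,376:424]);print(V[226:256,388])
u=cv2.resize(t[215:265,370:430],None,fx=8,fy=8,interpolation=cv2.INTER_CUBIC);hh=cv2.cvtColor(u,cv2.COLOR_RGB2HSV)
for v in(70,90):
    m=cv2.inRange(hh,(108,150,v),(130,255,255));m=cv2.morphologyEx(m,cv2.MORPH_CLOSE,np.ones((9,9)))
    r=cv2.minAreaRect(max(cv2.findContours(m,0,2)[0],key=cv2.contourArea))
    q=(cv2.boxPoints(r)+.5)/8-.5+[370,215];P=plane(c,q,.034)
    print(v,r,P.round(4),np.linalg.norm(np.diff(P,axis=0),axis=1),P.mean(0))
# side view cross-check
s=cam("side");u=cv2.resize(s["color"][185:225,285:320],None,fx=8,fy=8,interpolation=cv2.INTER_CUBIC);hh=cv2.cvtColor(u,cv2.COLOR_RGB2HSV)
print(s["color"][190:222,302].tolist())
# plate rear edge in hand
g=cv2.cvtColor(t,cv2.COLOR_RGB2GRAY)
for f in np.arange(.09,.105,.001):
    pass
for off in(-.018,0,.018):
    D=np.arange(.03,.13,.003);P=np.array([[.5097+k*.988+off*.155,.1557-k*.155+off*.988,.1155] for k in D])
    q=proj(c,P).astype(np.float32);print(off,cv2.remap(g,q[None,:,0],q[None,:,1],1)[0].tolist())
E
```

```text
[162 163 163 163 163 163 163 163 155 106 102 102 104 103 102 103 105 104
 102 103 103 102 103 102 102 104 103 104  99  76  35  81 162 165 163 162
 162 162]
[162 163 162 163 164 161  92  55 101 107 102 102 103 103 101 106 105 104
 104 102 105 104 104 103 103 102 103 101 100 103 104 104 103 104 105 102
 104 104 101  93  98 161 164 163 163 162 163 162]
[157 112 100 104 102 102 102 102 104 105 102 101 103 101 103 102 102 104
 105 103 103  84  33  53 129 163 163 162 164 162]
70 ((238.41842651367188, 196.00567626953125), (260.37518310546875, 160.32778930664062), 9.522254943847656) [[ 0.5983 -0.1082  0.034 ]
 [ 0.6578 -0.119   0.034 ]
 [ 0.6427 -0.2147  0.034 ]
 [ 0.5833 -0.2032  0.034 ]] [0.06043354 0.09688298 0.06052541] [ 0.62051739 -0.16126042  0.034     ]
90 ((240.93045043945312, 194.83319091796875), (255.45654296875, 157.19371032714844), 9.372091293334961) [[ 0.5991 -0.1102  0.034 ]
 [ 0.6574 -0.1206  0.034 ]
 [ 0.6429 -0.2146  0.034 ]
 [ 0.5846 -0.2034  0.034 ]] [0.05925667 0.0950636  0.05934754] [ 0.62096405 -0.16220322  0.034     ]
[[197, 195, 198], [198, 195, 198], [198, 195, 197]
[... 216 characters left out ...]
], [71, 82, 139], [70, 80, 137], [67, 77, 131], [63, 70, 117], [61, 67, 106], [61, 67, 107], [61, 66, 105], [61, 66, 102], [61, 66, 99], [61, 64, 95], [94, 97, 118], [162, 161, 169], [196, 193, 195], [195, 167, 180], [194, 76, 142]]
-0.018 [57, 60, 65, 70, 74, 76, 76, 73, 68, 61, 57, 58, 71, 43, 59, 48, 46, 46, 45, 40, 36, 54, 103, 118, 106, 104, 103, 103, 103, 102, 103, 102, 98, 61]
0 [67, 71, 75, 76, 75, 72, 67, 63, 59, 56, 55, 53, 51, 49, 46, 42, 37, 51, 106, 156, 160, 159, 150, 122, 106, 105, 104, 103, 103, 104, 103, 104, 100, 84]
0.018 [77, 77, 74, 71, 67, 61, 59, 56, 54, 52, 50, 47, 44, 39, 36, 65, 130, 158, 161, 161, 160, 160, 154, 124, 107, 105, 105, 106, 105, 104, 104, 105, 102, 94]
```

```bash
python3 -m pendant '[[[0.1,-0.5,0],0],[[0.2,-1,0],0],[[0.3,-1.5,0],0],[[0.47,-2.08,0],-0.001],[[0.47,-2.08,0],-0.001],[[0.47,-2.08,0],-0.001],[[0.47,-2.08,0],-0.001],[[0.47,-2.08,0],-0.001],[[0.47,-2.08,0],-0.001],[[0.47,-2.08,0],-0.001],[[0.47,-2.08,0],-0.001],[[0.47,-2.08,0],-0.001],[[0.47,-2.08,0],-0.001],[[0.47,-2.08,0],-0.001],[[0.47,-2.08,0],-0.001],[[0.3,-1.5,0],0],[[0.2,-1,0],0],[[0.1,-0.5,0],0],[[0,0,0],0],[[0,0,0],0]]'
python3 -m pendant '[[[0,0,-0.5],0],[[0,0,-0.6],0],[[0,0,-0.6],0],[[0,0,-0.6],0],[[0,0,-0.6],0],[[0,0,-0.6],0],[[0,0,-0.6],0],[[0,0,-0.5],0],[[0,0,-0.4],0],[[0,0,0],0],[[0,0,0],0],[[0,0,0],0]]'
python3 - <<'E'
from h import *
c=cam("side")
cv2.imwrite("pics/s4.png",cv2.resize(c["color"][160:250,270:370,::-1],None,fx=6,fy=6,interpolation=cv2.INTER_CUBIC))
E
```

```text
time_s: 15.62
ee_pos: [0.5781, -0.1534, 0.0936]
eef_rot: [3.141, -0.0, 2.973]
force: [1.1, 0.6, -3.8]
grip_width: 0.0549
grip_force: 55.0
time_s: 16.62
ee_pos: [0.5784, -0.154, 0.0439]
eef_rot: [-3.142, 0.0, 2.973]
force: [-0.4, -0.7, -2.4]
grip_width: 0.0553
grip_force: 55.0
```

View pics/s4.png

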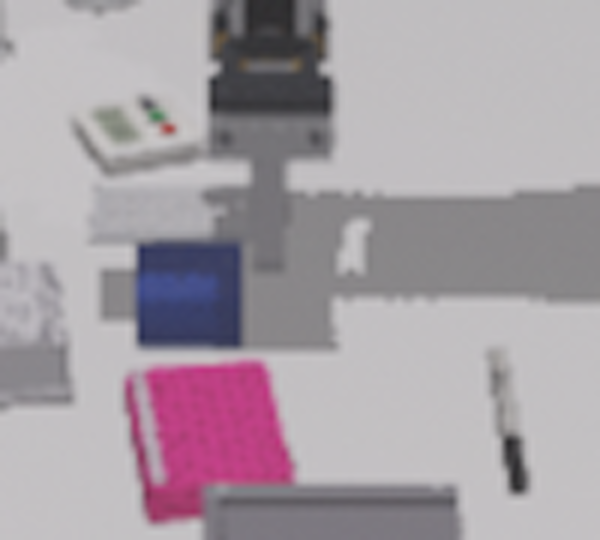

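The plate hangs over the block (block spans 137–241 px, plate's left end at 92), and the finger at 255–285 px clears the block. I'll lower it.

```bash
python3 -m pendant '[[[0,0,-0.3],0],[[0,0,-0.4],0],[[0,0,-0.4],0],[[0,0,-0.4],0],[[0,0,-0.3],0],[[0,0,-0.2],0],[[0,0,-0.1],0],[[0,0,-0.05],0],[[0,0,-0.05],0],[[0,0,0],0],[[0,0,0],0]]'|grep -E 'ee_pos|force:'
python3 -m pendant '[[[0,0,-0.04],0],[[0,0,-0.04],0],[[0,0,-0.04],0],[[0,0,0],0]]'|grep -E 'ee_pos|force:'
```

```text
ee_pos: [0.5783, -0.154, 0.0218]
force: [-0.2, 1.0, -3.4]
grip_force: 55.0
ee_pos: [0.5782, -0.1539, 0.0204]
force: [-0.1, -0.6, -3.1]
grip_force: 55.0
```

```bash
python3 -m pendant '[[[0,0,-0.04],0],[[0,0,-0.04],0],[[0,0,0],0]]'|grep -E 'ee_pos|force:'
```

```text
ee_pos: [0.5782, -0.1539, 0.0196]
force: [0.6, 0.4, -3.8]
grip_force: 55.0
```

```bash
python3 -m pendant '[[[0,0,-0.03],0],[[0,0,-0.03],0],[[0,0,0],0]]'|grep -E 'ee_pos|force:'
```

```text
ee_pos: [0.5782, -0.1539, 0.019]
force: [-0.2, -0.3, -3.3]
grip_force: 55.0
```

```bash
python3 -m pendant '[[[0,0,-0.03],0],[[0,0,-0.03],0],[[0,0,0],0]]'|grep -E 'ee_pos|force:'
```

```text
ee_pos: [0.5783, -0.1539, 0.0184]
force: [0.8, 0.4, -2.9]
grip_force: 55.0
```

```bash
python3 -m pendant '[[[0,0,-0.03],0],[[0,0,-0.03],0],[[0,0,0],0]]'|grep -E 'ee_pos|force:'
```

```text
ee_pos: [0.5783, -0.1539, 0.0179]
force: [-1.3, 0.5, -2.1]
grip_force: 55.0
```

```bash
python3 -m pendant '[[[0,0,-0.02],0],[[0,0,0],0]]'|grep -E 'ee_pos|force:'
```

```text
ee_pos: [0.5782, -0.1539, 0.0177]
force: [-0.7, 1.0, -1.5]
grip_force: 55.0
```

```bash
python3 -m pendant '[[[0,0,-0.03],0],[[0,0,0],0]]'|grep -E 'ee_pos|force:'
```

```text
ee_pos: [0.5783, -0.1539, 0.0174]
force: [-1.0, -0.2, -0.3]
grip_force: 55.0
```

```bash
python3 -m pendant '[[[0,0,-0.02],0],[[0,0,0],0]]'|grep -E 'ee_pos|force:'
```

```text
ee_pos: [0.5783, -0.1539, 0.0172]
force: [-0.3, 0.1, -1.3]
grip_force: 55.0
```

```bash
python3 -m pendant '[[[0,0,-0.02],0],[[0,0,0],0],[[0,0,0],0]]' - 10|grep -E 'ee_pos|force:'; python3 -m pendant '[[[0,0,0],0],[[0,0,0],0],[[0,0,0],0]]' - 3|grep -E 'ee_pos|force:'
```

```text
ee_pos: [0.5784, -0.1539, 0.0172]
force: [-1.2, 1.6, 4.4]
grip_force: 10.0
ee_pos: [0.5784, -0.154, 0.0171]
force: [-0.1, -0.2, 3.9]
grip_force: 3.0
```

```bash
python3 -m pendant '[[[0,0,0],0],[[0,0,0],0],[[0,0,0],0],[[0,0,0],0],[[0,0,0],0],[[0,0,0],0]]' 0.85; python3 -m pendant '[[[0,0,0.2],0],[[0,0,0.5],0],[[0,0,1],0],[[0,0,1.5],0],[[0,0,2],0],[[0,0,2],0],[[0,0,2],0],[[-2,0,1],0],[[-3,0,0],0],[[-4,0,0],0],[[-4,0,0],0],[[-4,0,0],0],[[-2,0,0],0],[[0,0,0],0],[[0,0,0],0]]'
python3 - <<'E'
from h import *
c=cam("top");s=cam("side")
a=cv2.resize(c["color"][205:285,355:440,::-1],None,fx=6,fy=6,interpolation=cv2.INTER_CUBIC);b=cv2.resize(s["color"][185:235,275:325,::-1],None,fx=5.6,fy=5.6,interpolation=cv2.INTER_CUBIC)
o=np.zeros((480,800,3),np.uint8);o[:,:510]=a;o[:b.shape[0],515:515+b.shape[1]]=b;cv2.imwrite("pics/f.png",o)
t=c["color"];g=cv2.cvtColor(t,cv2.COLOR_RGB2HSV)
m=((g[...,1]<60)&(g[...,2]>175)).astype(np.uint8);print(np.median(g[...,2][215:265,370:430]))
E
```

```text
time_s: 20.42
ee_pos: [0.5782, -0.1539, 0.0169]
eef_rot: [-3.142, -0.0, 2.973]
force: [-0.0, -0.5, 0.4]
grip_width: 0.0798
grip_force: 0.0
time_s: 21.67
ee_pos: [0.3883, -0.1543, 0.1202]
eef_rot: [-3.141, 0.002, 2.972]
force: [0.0, 0.0, -0.1]
grip_width: 0.08
grip_force: 0.0
158.0
```

View pics/f.png

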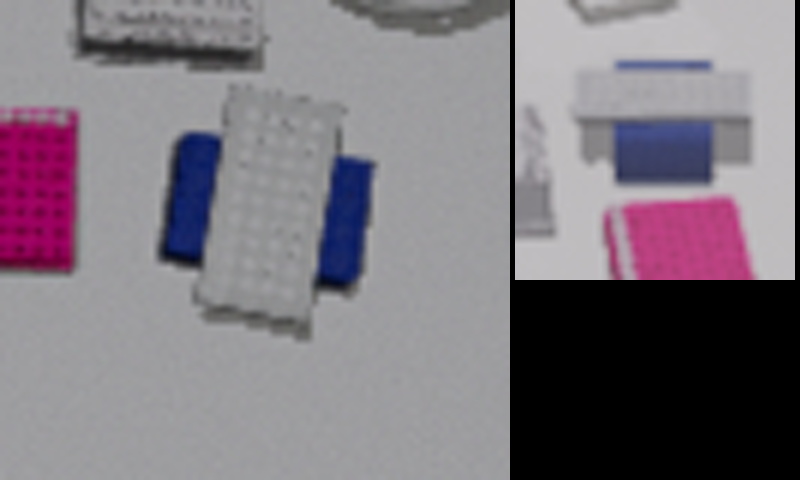

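The plate lies flat and square across the middle of the block, with equal overhangs of 38 px on each side in the side view. In the top view about the same width of blue shows on either side. The hand is clear.

```bash
python3 -c "from station import ctrl; print(ctrl.hand_in())"
```

```text
the job is handed in; nothing more can be done
None
```

The plate was slid out, pinched, lifted and laid flat across the middle of the blue block; the job was handed in at about 22 s, and the highest press reading on the bed was about 7 N.

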